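Open the damp box with the unmarked lock

ROBOT

A 7-joint arm with a two-finger parallel gripper is mounted at the origin on the work surface. World frame = base frame: x ahead of the robot, y to its left, z up, the work surface at z = 0. Lengths are in m, angles in rad, forces in N, time in s.
With the tool pointing down it reaches from about 0.4 to 0.85 m from the base axis. Payload 10.4 kg.
Tool frame: the origin (TCP) lies between the finger pads; the fingertips stand manip.finger_overhang ahead of it and the grasp point (between the pads) lies 11 mm behind it (manip.finger_overhang is the distance from the TCP to the fingertips, in m); x points along the fingers, z is the direction in which the jaws open and shut, and the axes are right-handed (so a half turn about x gives the same grasp; the last joint's range is limited). The gripper opens to 85 mm and grips with 20 to 120 N. Pads are 22 mm wide; open, the fingers measure 114 mm over their backs; the gripper's body (76 mm by 85 mm) begins 54 mm behind the grasp point. The pads swing forward as they close: fully open they stand 13 mm farther back than shut.
Start: joints at [-1.27, 0.332, -0.065, 1.46, 0.022, 1.35, -0.088], TCP at [0.199, 0.593, 0.239] pointing down, gripper open.
Joint ranges: [-2.6, 2.6], [-0.5, 2.12], [-1.47, 1.34], [0.16, 2.42], [-1.27, 4.41], [0.06, 2.06], [-2.6, 2.6]. Speed limits (rad/s): [2.22, 2.22, 2.79, 2.79, 3.14, 3.14, 3.14].

INTERFACE

Orientations are given as a unit quaternion [x, y, z, w].
In Python, from workcell import get_obs, camera, workorder, manip gives the robot as it stands. The module is installed in compiled form; this text tells all that it offers.
- The arm moves only by the tool play_rows, never from a script. Its argument "increments" is text: rows parted by semicolons, each of 4 numbers parted by spaces: the shift along the tool's x, y, z in m, then the turn about the tool's x in rad. A call has 1 to 20 rows; each row shifts and turns the pose as measured when the row begins, along the tool's axes as they then stand; what a row does not reach is not made up. A row lasts 1/10 s, in which the tool goes at most 50 mm and 8.59 degrees, less where a joint would pass 70% of its speed; a pose out of reach is approached as far as the arm can. A call is refused whole if a number of a shift passes 0.05 or a number of a turn 0.15, either way. A call with a gripper value outside its range is refused whole. "hand" is the gripper command: -1 is fully open, 1 is shut, values between are in proportion, set as the call begins (left out, the last holds). The fingers move at their own pace and stop on an object; "squeeze" is the grip in N (left out, the last holds). Time passes only in rows, so rows that do not move let the fingers close. It gives the time, the measured TCP pose, the force and the opening at its end, in the units of the state.
- get_obs(): the state, without advancing time (a new reading comes with each control period).
- camera(name): name is "scene" or "top" or "wrist"; returns a dict with "img" (400x640x3 uint8, blue, green, red), "fov_y" (degrees; the focal length in pixels is half the picture's height over the tangent of half this angle, whatever the lens; pixels are square), "cx", "cy" (the principal point, pixels), "distortion" ([k1, k2, p1, p2, k3] as OpenCV has them; the pictures are not rectified), "R" (3x3) and "t" (3): a world point X has camera coordinates R X + t; the wrist camera has in their place "tool_from_camera" (4x4, takes a point from camera to tool coordinates, whose origin is the TCP and whose axes are the tool frame's). Camera axes: x right, y down, z forward; pixel columns grow to the right and rows downward; lengths in m; the calibration is good to about 2 mm. A picture is of the moment at which its call begins: read the wrist's pose just before it. There is no depth.
- workorder.hand_in(): hands the job in, once; it reports no verdict.
The state is a dict: "clock": time; "joint_pos": joint angles; "joint_velocities": joint speeds; "tau": joint torques, N m; "position": TCP position; "ee_rot": TCP orientation; "ft_force": force on the tool from outside, world axes, zero at the start; "torque": the same for the moment, N m; "grip_width": opening from 0.0 (shut) to 1.0 (fully open).
Only numpy, scipy, OpenCV 4.12 (cv2) and the standard library are available. Lean on these libraries where they do the work, as an engineer would, in place of code of your own. Each camera call takes 0.05 s, during which the arm holds its last target.

TASK

Slide the lid of the damp box with the blue handle all the way open, away from the robot, so the clay rounds inside can be taken out. Its round steel lock knob is unmarked, and either end of its slot may be the locked one: try the lid first, and if it holds fast, slide the knob to the other end of its slot and push the lid again. Leave the lid of the box with the yellow handle shut, and let go when done.

Things in the scene. Friction and masses are not known exactly. Their poses are not given: they have to be found in the camera images.
- blue_handle (a point): Centre of the blue handle on the lid to open: upright block 16 mm thick along the lid's travel, 60 mm wide across it, 34 mm tall. The point is 17 mm above the lid's top, 85 mm to -x of the lid's middle, and moves with the lid. x points the way the lid opens (away from the robot, within 0.3 rad), y left across the lid, z up.
- blue_knob (a point): Steel lock knob on the same lid, 90 mm to +x of the handle: upright post 18 mm in diameter, 32 mm tall; point 17 mm above the lid's top, axes as blue_handle. It slides 36 mm to +y in a dark slot, 1.5 N friction, stays put, starts within 4 mm of the -y end. One end locks the lid, the other frees it; which one varies, unseen. Move it with the lid shut and not pushed; 28 mm or more is enough.
- blue_lid (a joint): Opening of the blue-handled lid in m: 0 shut (start), 0.090 fully open at its stop. Grey lid 226 x 156 x 8 mm, top 78.5 mm above the table, on a white box 220 long (along x), 150 wide, 70 tall, fixed to the table. About 3 N friction, stays where left; a locked lid gives about 3 mm, then stops dead. Nothing outside blocks it.
- yellow_lid (a joint): Opening of the lid of the other box in m: 0 shut (start). The box looks the same but its handle is yellow; its lid slides easily and must stay shut.

How it is judged:
By the outcome, as a careful person would: the job done as asked, in the order asked, and still so for the second after the job is handed in, with the robot touching nothing.
It also fails if it takes over 56 s, if anything falls off the work surface, if the arm or the gripper's body presses on something with over 40 N, if the wrist force passes 120 N, or if a joint passes its speed limit or range.

## Working session

There is one attempt and no reset: what is moved stays moved. The work goes in short steps, Python scripts to look and compute and a tool call to move; the robot and the scene stay as the last step left them, time stands still between calls to the robot, and variables do not carry over. Pictures are saved under pics/ and viewed, and the job is handed in when it is done.

Besides the shell and the picture viewer there is one more tool, called after "Call:" in YAML: its name, and indented under it one key for each argument. play_rows: Moves the arm, as the interface text tells. Its arguments: {"type":"object","properties":{"increments":{"type":"string"},"hand":{"type":"number"},"squeeze":{"type":"number"}},"required":["increments"]}

```bash
mkdir -p pics; python3 - <<'E'
from workcell import get_obs, camera, manip
import cv2,numpy as np
o=get_obs()
print({k:np.round(o[k],4) for k in ['clock','position','ee_rot','ft_force','grip_width']}, manip.finger_overhang)
for n in ['scene','top']:
    c=camera(n); cv2.imwrite(f'pics/{n}0.png',c['img'])
    print(n,c['fov_y'],c['cx'],c['cy'],c['distortion'],np.round(c['R'],4).tolist(),np.round(c['t'],4))
E
```

```text
{'clock': np.float64(0.0), 'position': array([0.1987, 0.5922, 0.2385]), 'ee_rot': array([-0.4132,  0.5744,  0.4126,  0.5737]), 'ft_force': array([-0.2837, -0.0961,  0.3593]), 'grip_width': np.float64(0.9991)} 0.008
scene 54.308617806263086 327.5241727452529 197.9757292837075 [-0.01489482  0.          0.          0.          0.        ] [[-0.3598, 0.933, 0.0016], [0.789, 0.3052, -0.5333], [-0.4981, -0.1906, -0.8459]] [ 0.2045 -0.3552  1.0829]
top 46.69978436916806 317.11580116009816 205.7094382205592 [-0.11908692  0.          0.          0.          0.        ] [[-0.0038, -1.0, -0.0088], [-0.9906, 0.0049, -0.1365], [0.1366, 0.0082, -0.9906]] [-0.0116  0.54    0.9041]
```

View pics/scene0.png

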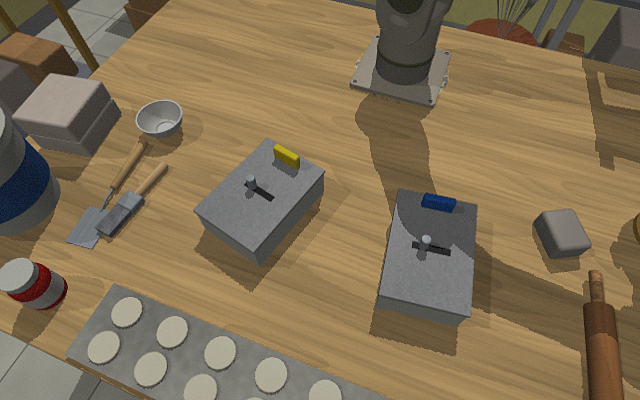

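View pics/top0.png

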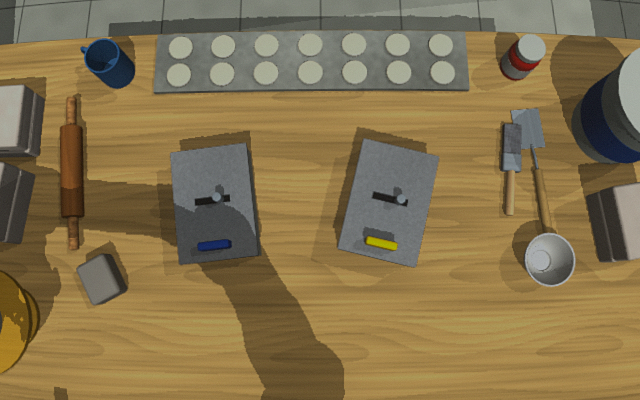

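The scene view shows the blue handle at about (438,203) and its knob at (427,243). In the top view they are at (214,245) and (217,196). The knob sits at the right (-y) end of its slot.

```bash
cat > h.py <<'E'
import cv2,numpy as np
from workcell import get_obs,camera
def K(c):
    f=200/np.tan(np.radians(c['fov_y']/2)); return np.array([[f,0,c['cx']],[0,f,c['cy']],[0,0,1.]])
def ray(c,uv):
    p=cv2.undistortPoints(np.array([[uv]],float),K(c),np.array(c['distortion']))[0,0]
    R=np.array(c['R']);t=np.array(c['t'])
    return -R.T@t, R.T@np.array([p[0],p[1],1])
def plane(c,uv,z):
    o,d=ray(c,uv); return o+d*(z-o[2])/d[2]
def tri(c1,u1,c2,u2):
    o1,d1=ray(c1,u1);o2,d2=ray(c2,u2)
    s=np.linalg.lstsq(np.c_[d1,-d2],o2-o1,rcond=None)[0]
    a=o1+s[0]*d1;b=o2+s[1]*d2
    return (a+b)/2,np.linalg.norm(a-b)
def bluemask(img):
    h=cv2.cvtColor(img,cv2.COLOR_BGR2HSV)
    return cv2.inRange(h,(105,150,40),(130,255,255))
def comps(m,amin=80):
    n,l,s,ce=cv2.connectedComponentsWithStats(m)
    return [(s[i].tolist(),ce[i].round(1).tolist()) for i in range(1,n) if s[i][4]>amin]
E
python3 - <<'E'
from h import *
cs={n:camera(n) for n in ['scene','top']}
for n,c in cs.items():
    m=bluemask(c['img']); print(n,comps(m))
    x,y=(375,180) if n=='scene' else (160,135)
    cr=c['img'][y:y+150,x:x+110]
    cv2.imwrite(f'pics/{n}z.png',cv2.resize(cr,None,fx=4,fy=4,interpolation=cv2.INTER_CUBIC))
E
```

```text
scene [([0, 138, 50, 85, 1359], [23.7, 184.3]), ([421, 193, 35, 19, 448], [438.2, 202.4])]
top [([81, 39, 40, 49, 586], [102.9, 55.4]), ([595, 142, 45, 21, 383], [621.7, 153.7]), ([198, 240, 33, 10, 243], [213.2, 244.6])]
```

View pics/scenez.png

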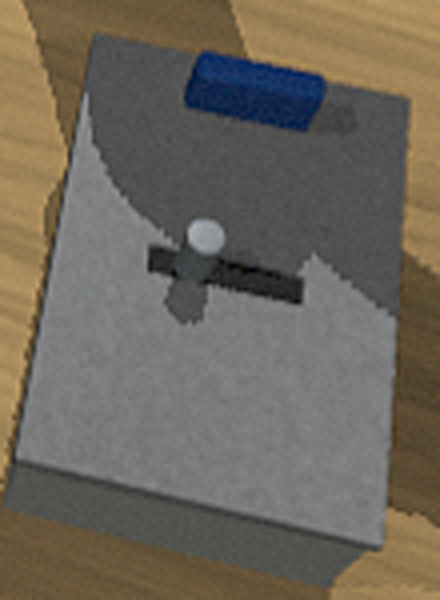

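View pics/topz.png

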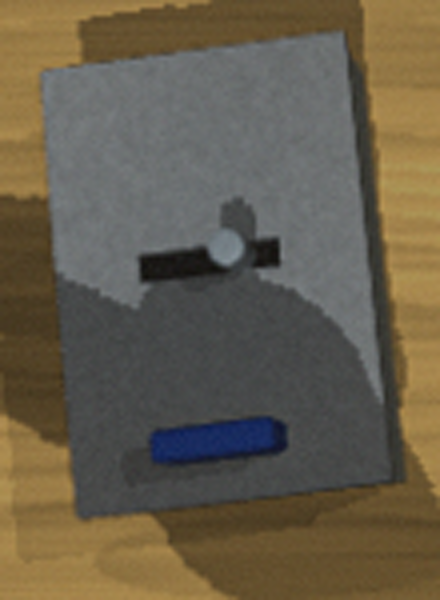

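```bash
python3 - <<'E'
from h import *
cs={n:camera(n) for n in ['scene','top']}
S=lambda x,y:((x+.5)/4-.5+375,(y+.5)/4-.5+180)
T=lambda x,y:((x+.5)/4-.5+160,(y+.5)/4-.5+135)
P={'far+y':(S(385,547),T(42,70)),'far-y':(S(18,462),T(345,32)),'near-y':(S(97,35),T(388,483)),'near+y':(S(410,98),T(78,518)),'knobtop':(S(206,237),T(226,248)),'htopcentre':(S(259,75),T(212,442)),'hblue':((438.2,202.4),(213.2,244.6))}
r={}
for k,(a,b) in P.items():
    X,e=tri(cs['scene'],a,cs['top'],b); r[k]=X; print(k,X.round(4),round(e,4),'S@',plane(cs['scene'],a,X[2] if 'y' not in k else .0785).round(4),'T@',plane(cs['top'],b,.0785).round(4))
f=(r['far+y']+r['far-y'])/2; n=(r['near+y']+r['near-y'])/2; d=f-n; print('yaw',np.arctan2(d[1],d[0]),np.linalg.norm(d))
w=r['far+y']-r['far-y'];print('yaw w',np.arctan2(-w[0],w[1]));w=r['near+y']-r['near-y'];print(np.arctan2(-w[0],w[1]))
m=(f+n)/2;print('mid',m)
d=d/np.linalg.norm(d);print('handle pred',m-.085*d)
# slot ends
for nm,u in (('slot+y',T(140,269)),('slot-y',T(279,250))): print(nm,plane(cs['top'],u,.0785))
for nm,u in (('slot+y',S(303,291)),('slot-y',S(148,259))): print(nm,plane(cs['scene'],u,.0785))
from scipy.spatial.transform import Rotation as R
print(R.from_quat(get_obs()['ee_rot']).as_matrix().round(3))
E
```

```text
far+y [0.6435 0.2807 0.081 ] 0.0024 S@ [0.6422 0.2825 0.0785] T@ [0.6442 0.2803 0.0785]
far-y [0.6619 0.1288 0.0766] 0.0028 S@ [0.6622 0.1301 0.0785] T@ [0.6617 0.1271 0.0785]
near-y [0.4385 0.1026 0.0774] 0.0003 S@ [0.4392 0.1028 0.0785] T@ [0.4385 0.1023 0.0785]
near+y [0.4212 0.254  0.0801] 0.002 S@ [0.4197 0.2553 0.0785] T@ [0.4213 0.2535 0.0785]
knobtop [0.5479 0.1766 0.1113] 0.0008 S@ [0.5477 0.177  0.1113] T@ [0.5532 0.1837 0.0785]
htopcentre [0.4565 0.1805 0.1112] 0.0 S@ [0.4565 0.1805 0.1112] T@ [0.4582 0.1883 0.0785]
hblue [0.4581 0.1817 0.1001] 0.0007 S@ [0.4582 0.1814 0.1001] T@ [0.4592 0.1872 0.0785]
yaw 0.11799729388776052 0.22444279132339742
yaw w 0.1208357483826243
0.11375898473758389
mid [0.54124914 0.19150558 0.07877668]
handle pred [0.4568402  0.18149907 0.07874314]
slot+y [0.54299728 0.22631018 0.0785    ]
slot-y [0.5520144  0.15742627 0.0785    ]
slot+y [0.54008984 0.22721667 0.0785    ]
slot-y [0.54983592 0.15763499 0.0785    ]
[[-0.    -0.948  0.318]
 [-0.     0.318  0.948]
 [-1.    -0.    -0.   ]]
```

Call:
play_rows:
  increments: "0 0 0 -0.11; 0 0 0 -0.11; 0 0 0 -0.11; 0 0 0 -0.11; 0 0 0 0"
  hand: -1
  squeeze: 40

```text
clock: 0.8
position: [0.1987, 0.5922, 0.2385]
ee_rot: [0.532, -0.466, -0.532, -0.465]
ft_force: [0.2, -0.5, 0.6]
grip_width: 1.0
```

```bash
cat > go.py <<'E'
import sys,numpy as np
from workcell import get_obs
from scipy.spatial.transform import Rotation as R
o=get_obs();M=R.from_quat(o['ee_rot']).as_matrix()
p=np.array(o['position']);z=M[:,2]
yaw=np.arctan2(-z[0],z[1])
print('t',round(float(o['clock']),2),'p',p.round(4),'lid-yaw err (turn tool x by)',round(yaw-0.117,4),'xdown',M[:,0].round(3),'F',np.round(o['ft_force'],1),'w',round(float(o['grip_width']),3))
d=np.array([np.cos(.117),np.sin(.117),0]);e=np.array([-d[1],d[0],0]);h=np.array([.457,.181,0.])
print('in lid frame rel handle: ',np.round([(p-h)@d,(p-h)@e],4))
if len(sys.argv)>1:
    g=h+float(sys.argv[1])*d+float(sys.argv[2])*e; g[2]=float(sys.argv[3])
    print('tool shift',(M.T@(g-p)).round(4))
E
python3 go.py 0 0 0.2
```

```text
t 0.8 p [0.1987 0.5922 0.2385] lid-yaw err (turn tool x by) 0.0155 xdown [-0.    -0.001 -1.   ] F [ 0.2 -0.5  0.6] w 1.0
in lid frame rel handle:  [-0.2086  0.4385]
tool shift [ 0.039  -0.2018 -0.4417]
```

Call:
play_rows:
  increments: "0 -0.015 -0.033 0.015; 0 -0.015 -0.033 0; 0 -0.015 -0.033 0; 0 -0.015 -0.033 0; 0 -0.015 -0.033 0; 0 -0.015 -0.033 0; 0 -0.015 -0.033 0; 0 -0.015 -0.033 0; 0 -0.015 -0.033 0; 0.01 -0.015 -0.033 0; 0.01 -0.015 -0.033 0; 0.01 -0.015 -0.033 0; 0 0 0 0"

```text
clock: 2.1
position: [0.4234, 0.2013, 0.2073]
ee_rot: [-0.516, 0.481, 0.518, 0.483]
ft_force: [0.2, 1.5, 0.1]
grip_width: 1.001
```

```bash
python3 go.py 0 0 0.18; python3 - <<'E'
from h import *
c=camera('wrist'); cv2.imwrite('pics/w1.png',c['img'])
T=np.array(c['tool_from_camera']);print(T.round(4).tolist(),c['fov_y'],c['cx'],c['cy'],c['distortion'])
E
```

```text
t 2.1 p [0.4234 0.2013 0.2073] lid-yaw err (turn tool x by) -0.0474 xdown [-0.     0.004 -1.   ] F [0.2 1.5 0.1] w 1.001
in lid frame rel handle:  [-0.031   0.0241]
tool shift [ 0.0272 -0.0321 -0.0227]
[[0.0004, -0.2613, 0.9653, -0.1349], [0.0008, -0.9653, -0.2613, 0.0669], [1.0, 0.0008, -0.0002, 0.0003], [0.0, 0.0, 0.0, 1.0]] 60.01722023174841 315.54773818129485 195.7013973454854 [-0.03559368  0.          0.          0.          0.        ]
```

View pics/w1.png

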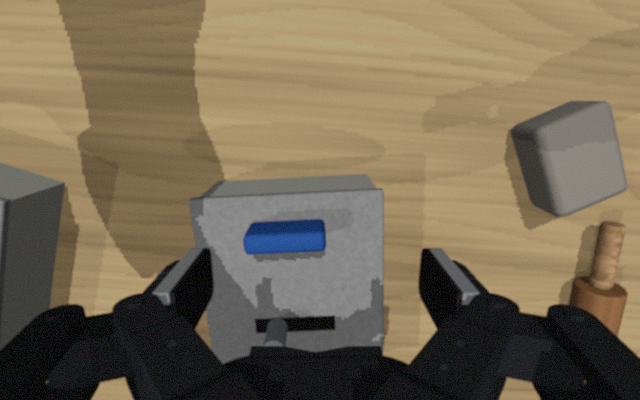

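The wrist view shows the blue handle at (285,237) and the knob at (276,330), with the handle slightly off-centre of the jaws, as computed.

Call:
play_rows:
  increments: "0 -0.011 -0.008 -0.02; 0 -0.011 -0.008 -0.02; 0.01 -0.011 -0.008 -0.007; 0.015 0 0 0; 0 0 0 0; 0 0 0 0"

```text
clock: 2.75
position: [0.4573, 0.189, 0.1845]
ee_rot: [-0.526, 0.468, 0.529, 0.473]
ft_force: [0.9, -0.8, 0.2]
grip_width: 0.999
```

```bash
python3 go.py 0 0 0.1; python3 - <<'E'
from h import *
c=camera('wrist'); cv2.imwrite('pics/w2.png',c['img'])
from scipy.spatial.transform import Rotation as R
o=get_obs();M=R.from_quat(o['ee_rot']).as_matrix();p=np.array(o['position'])
T=np.array(c['tool_from_camera'])
Rw=M@T[:3,:3];tw=M@T[:3,3]+p
c['R']=Rw.T;c['t']=-Rw.T@tw
m=bluemask(c['img']);print(comps(m))
for s,ce in comps(m): print(plane(c,ce,.10))
E
```

```text
t 2.75 p [0.4573 0.189  0.1845] lid-yaw err (turn tool x by) -0.0027 xdown [ 0.001  0.009 -1.   ] F [ 0.9 -0.8  0.2] w 0.999
in lid frame rel handle:  [0.0012 0.0079]
tool shift [ 0.0844  0.0014 -0.0086]
[([257, 187, 92, 32, 2797], [302.9, 202.8])]
[0.45547656 0.18153821 0.1       ]
```

View pics/w2.png

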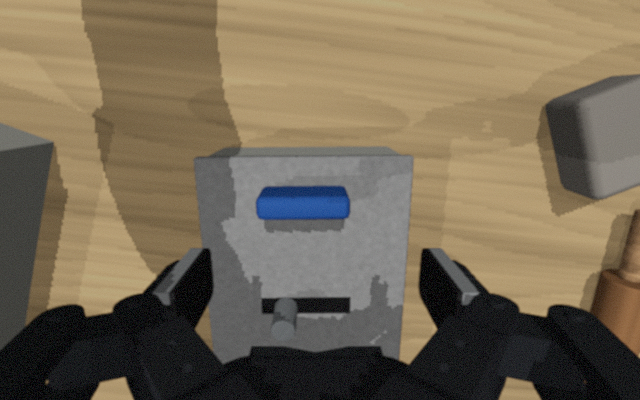

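Call:
play_rows:
  increments: "0.02 0.001 -0.004 0; 0.02 0 -0.004 0; 0.02 0 0 0; 0.015 0 0 0; 0.01 0 0 0; 0 0 0 0; 0 0 0 0"

```text
clock: 3.5
position: [0.4585, 0.187, 0.1026]
ee_rot: [-0.527, 0.464, 0.53, 0.476]
ft_force: [0.5, 0.4, 0.8]
grip_width: 1.0
```

```bash
python3 go.py 0 0 0.092
```

```text
t 3.5 p [0.4585 0.187  0.1026] lid-yaw err (turn tool x by) -0.0007 xdown [ 0.008  0.015 -1.   ] F [0.5 0.4 0.8] w 1.0
in lid frame rel handle:  [0.0021 0.0058]
tool shift [ 0.0105  0.0022 -0.0059]
```

Call:
play_rows:
  increments: "0.006 0.002 -0.004 0; 0.005 0 -0.003 0; 0 0 0 0"

```text
clock: 3.8
position: [0.4582, 0.1801, 0.0925]
ee_rot: [-0.527, 0.463, 0.529, 0.477]
ft_force: [-1.0, -0.3, 0.6]
grip_width: 0.999
```

```bash
python3 go.py 0 0 0.092
```

```text
t 3.8 p [0.4582 0.1801 0.0925] lid-yaw err (turn tool x by) -0.0005 xdown [ 0.011  0.017 -1.   ] F [-1.  -0.3  0.6] w 0.999
in lid frame rel handle:  [ 0.0011 -0.0011]
tool shift [0.0005 0.0011 0.0011]
```

Close on the handle ends.

Call:
play_rows:
  increments: "0 0 0 0; 0 0 0 0; 0 0 0 0; 0 0 0 0; 0 0 0 0; 0 0 0 0; 0 0 0 0; 0 0 0 0"
  hand: 1
  squeeze: 40

```text
clock: 4.6
position: [0.4588, 0.1817, 0.0937]
ee_rot: [-0.527, 0.462, 0.53, 0.478]
ft_force: [-0.2, 0.8, -0.5]
grip_width: 0.692
```

```bash
python3 go.py 0 0 0.092
```

```text
t 4.6 p [0.4588 0.1817 0.0937] lid-yaw err (turn tool x by) -0.0006 xdown [ 0.012  0.02  -1.   ] F [-0.2  0.8 -0.5] w 0.692
in lid frame rel handle:  [0.0019 0.0005]
tool shift [ 0.0017  0.0019 -0.0006]
```

Gripped at about 59 mm. Next I try the lid with a gentle push.

Call:
play_rows:
  increments: "0 -0.003 0 0; 0 -0.003 0 0; 0 -0.004 0 0; 0 -0.004 0 0"

```text
clock: 5.0
position: [0.4722, 0.1834, 0.0938]
ee_rot: [-0.526, 0.463, 0.53, 0.477]
ft_force: [-2.8, 0.1, 2.9]
grip_width: 0.693
```

```bash
python3 go.py
```

```text
t 5.0 p [0.4722 0.1834 0.0938] lid-yaw err (turn tool x by) -0.0002 xdown [ 0.009  0.019 -1.   ] F [-2.8  0.1  2.9] w 0.693
in lid frame rel handle:  [0.0154 0.0006]
```

It moved 13.5 mm against 2.8 N, so the lid is already unlocked and the knob can stay where it is. Pushing on.

Call:
play_rows:
  increments: "0 -0.01 0 0; 0 -0.01 0 0; 0 -0.01 0 0; 0 -0.01 0 0; 0 -0.01 0 0; 0 -0.008 0 0; 0 -0.006 0 0; 0 -0.005 0 0"

```text
clock: 5.8
position: [0.5465, 0.1923, 0.0938]
ee_rot: [-0.526, 0.463, 0.531, 0.477]
ft_force: [-3.7, 1.0, 1.7]
grip_width: 0.689
```

```bash
python3 go.py
```

```text
t 5.8 p [0.5465 0.1923 0.0938] lid-yaw err (turn tool x by) -0.0 xdown [ 0.008  0.019 -1.   ] F [-3.7  1.   1.7] w 0.689
in lid frame rel handle:  [0.0902 0.0008]
```

Opened 88.3 mm so far. I'll press gently up to the stop.

Call:
play_rows:
  increments: "0 -0.003 0 0; 0 -0.003 0 0; 0 -0.004 0 0; 0 -0.004 0 0"

```text
clock: 6.2
position: [0.548, 0.1925, 0.0935]
ee_rot: [-0.52, 0.471, 0.538, 0.467]
ft_force: [-27.3, -5.2, 22.6]
grip_width: 0.692
```

```bash
python3 go.py
```

```text
t 6.2 p [0.548  0.1925 0.0935] lid-yaw err (turn tool x by) 0.0031 xdown [-0.023  0.013 -1.   ] F [-27.3  -5.2  22.6] w 0.692
in lid frame rel handle:  [0.0917 0.0008]
```

It's at the stop: the force jumped to 27 N with no further travel. I'll relax, then open the gripper.

Call:
play_rows:
  increments: "0 0 0 0; 0 0 0 0; 0 0 0 0"

```text
clock: 6.5
position: [0.5479, 0.1925, 0.0935]
ee_rot: [-0.52, 0.471, 0.538, 0.467]
ft_force: [-4.6, 0.3, 2.4]
grip_width: 0.691
```

Call:
play_rows:
  increments: "0 0 0 0; 0 0 0 0; 0 0 0 0; 0 0 0 0; 0 0 0 0; 0 0 0 0; 0 0 0 0"
  hand: -1

```text
clock: 7.2
position: [0.55, 0.192, 0.0941]
ee_rot: [-0.521, 0.47, 0.537, 0.468]
ft_force: [-0.5, 0.1, 0.1]
grip_width: 1.0
```

```bash
python3 go.py
```

```text
t 7.2 p [0.55   0.192  0.0941] lid-yaw err (turn tool x by) 0.0031 xdown [-0.019  0.013 -1.   ] F [-0.5  0.1  0.1] w 1.0
in lid frame rel handle:  [0.0937 0.0001]
```

Call:
play_rows:
  increments: "-0.01 0 0 0; -0.02 0 0 0; -0.03 0 0 0; -0.03 0 0 0; -0.03 0 0 0; -0.03 0.03 0 0; 0 0.04 0 0; 0 0.04 0 0; 0 0.03 0 0; 0 0 0 0; 0 0 0 0"

```text
clock: 8.3
position: [0.4102, 0.1718, 0.2602]
ee_rot: [-0.522, 0.468, 0.536, 0.471]
ft_force: [-0.1, -0.4, 0.0]
grip_width: 1.0
```

```bash
python3 go.py; python3 - <<'E'
from h import *
cs={n:camera(n) for n in ['scene','top']}
for n,c in cs.items():
    cv2.imwrite(f'pics/{n}9.png',c['img']);print(n,comps(bluemask(c['img'])))
    h=cv2.cvtColor(c['img'],cv2.COLOR_BGR2HSV);print([(q) for q in comps(cv2.inRange(h,(25,180,120),(35,255,255)),60)])
E
```

```text
t 8.3 p [0.4102 0.1718 0.2602] lid-yaw err (turn tool x by) 0.0017 xdown [-0.012  0.016 -1.   ] F [-0.1 -0.4  0. ] w 1.0
in lid frame rel handle:  [-0.0476 -0.0037]
scene [([0, 138, 50, 85, 1384], [24.0, 183.7]), ([415, 235, 37, 20, 480], [433.1, 244.1])]
[([274, 144, 25, 17, 151], [285.8, 152.0])]
top [([81, 39, 43, 43, 525], [102.6, 54.8]), ([604, 142, 36, 21, 349], [622.8, 153.9]), ([194, 192, 33, 13, 296], [209.5, 198.4])]
[([366, 236, 32, 14, 248], [381.3, 242.9])]
```

View pics/scene9.png

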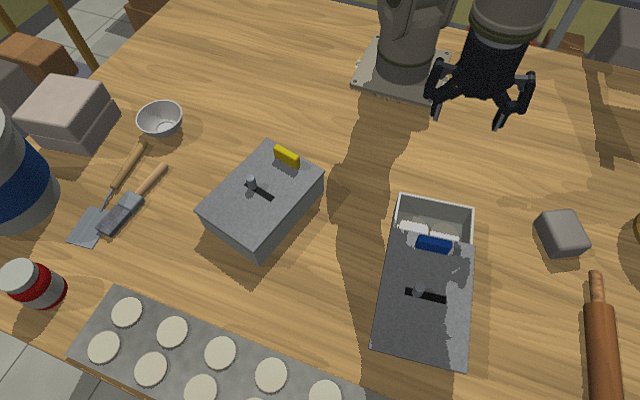

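View pics/top9.png

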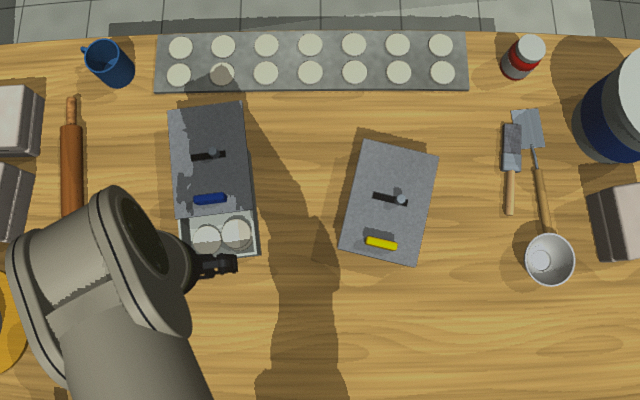

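The lid is open with the clay rounds visible, the yellow box is unchanged, and the gripper is clear. One check of the travel before handing in.

```bash
python3 - <<'E'
from h import *
cs={n:camera(n) for n in ['scene','top']}
a,_=tri(cs['scene'],(438.2,202.4),cs['top'],(213.2,244.6));b,e=tri(cs['scene'],(433.1,244.1),cs['top'],(209.5,198.4))
print(a,b,np.linalg.norm((b-a)[:2]))
print(np.linalg.norm(plane(cs['top'],(209.5,198.4),.1)-plane(cs['top'],(213.2,244.6),.1)))
from workcell import workorder
print(workorder.hand_in())
E
```

```text
[0.45811135 0.18174698 0.10006749] [0.54651517 0.19190111 0.09903461] 0.08898506546468764
0.08883095631113479
the job is handed in; nothing more can be done
None
```

The lid with the blue handle is fully open, and the job is handed in. I gripped the handle by its ends and tried the lid first. It slid freely at about 3 N, so it was not locked and I left the knob alone. I pushed the lid until it met its stop, relaxed, let go and backed the arm away.

**Last checks:**
- **Stop reached:** the force jumped to about 27 N at the stop, after 89.8 mm of tool travel.
- **Travel by camera:** the handle moved about 89 mm between the two camera measurements. That agrees with the 90 mm stop within the roughly 2 mm calibration.
- **Result:** both views show the yellow-handled box still shut, and the top view shows the clay rounds exposed.
- **Robot clear:** the gripper is open, the tool stands about 0.26 m above the table, and the force reads near zero. The clock read about 8.3 s after the last move.

No check failed or disagreed.

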